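# Fit the polishing trough and stir its balls

### The arm

A 7-joint arm with a two-finger parallel gripper is mounted at the origin on the work surface. World frame = base frame: x ahead of the robot, y to its left, z up, the work surface at z = 0. Lengths are in m, angles in rad, forces in N, time in s.
With the tool pointing down it reaches from about 0.35 to 0.9 m from the base axis. Payload 7.2 kg.
Tool frame: the origin (TCP) lies at the very end of the fingers, on their centre line; the grasp point (between the pads) lies 19 mm behind it (ctrl.tcp_to_grasp is the distance from the TCP to the grasp point, in m); z points along the fingers, y is the line along which they close (so a half turn about z gives the same grasp; the last joint's range is limited). The gripper opens to 88 mm and grips with 3 to 60 N. Pads are 20 mm wide; open, the fingers measure 115 mm over their backs; the gripper's body (75 mm by 178 mm) begins 61 mm behind the grasp point.
Start: joints at [-1.375, 0.411, -0.013, 1.596, 0.006, 1.134, -0.082], TCP at [0.163, 0.603, 0.223] pointing down, gripper open.
Joint ranges: [-2.95, 2.95], [-0.29, 1.99], [-1.47, 1.44], [0.14, 2.54], [-1.03, 4.17], [0.13, 1.85], [-2.86, 2.86]. Speed limits (rad/s): [2.39, 2.39, 3.01, 3.01, 3.14, 3.14, 3.14].

### API

Orientations are given as a unit quaternion [w, x, y, z].
In Python, from station import ctrl, eyes gives the robot as it stands.
- The arm moves only by the tool send_rows, never from a script. Its argument "moves" is text: rows parted by semicolons, each of 6 numbers parted by spaces: the shift along the tool's x, y, z in units of 25 mm (1.0 is 25 mm), then the turn, a rotation vector about the tool's x, y, z in degrees. In form: tx ty tz ax ay az; .... A call has 1 to 20 rows; each row shifts and turns the commanded pose from where the row before left it, along the tool's axes as they then stand; what a row does not reach is not made up. A row lasts 1/10 s, in which the tool goes at most 50 mm and 8.59 degrees, less where a joint would pass 70% of its speed; a pose out of reach is approached as far as the arm can. A call is refused whole if a number of a shift passes 1 or a number of a turn 8.59, either way. A call with a gripper value outside its range is refused whole. "hand" is the opening, from 0 (shut) to 1 (fully open), set as the call begins (left out, the last holds). The fingers move at their own pace and stop on an object; "grip_force" is the grip in N (left out, the last holds). Time passes only in rows, so rows that do not move let the fingers close. It gives the time, the measured TCP pose, the force, the opening and the grip force at its end, in the units of the state.
- ctrl.observe(): the state, without advancing time (a new reading comes with each control period).
- eyes.read_camera(name): name is "scene" or "side" or "wrist"; returns (picture, depth): 400x640x3 uint8, red, green, blue; 400x640 float32, m along the optical axis (not along the pixel's ray), 0 where there is no reading.
- eyes.camera_params(name): a dict with "K" (3x3 intrinsics, pixels), "origin" and "attitude" of the camera in the world. Camera axes: x right, y up, looking along -z (the intrinsics and any distortion apply to the point x, -y, -z); pixel columns grow to the right and rows downward; lengths in m; the calibration is good to about 2 mm. A picture is of the moment at which its call begins: read the wrist's pose just before it. camera_params takes no time and is no camera call; for the wrist camera it gives the pose at the moment of the call.
- ctrl.job_done(): hands the job in; it is judged then, once.
Trained networks look in the newest picture that a camera, given by its name, has taken for a name from the list of things; names that differ only in an ending like _2 or _b are one class to them, and where a whole thing is asked for, a point or a joint stands for the part that bears it (a point fixed in the world has none). Each returns a list of dicts, best first, with "score" (0 to 1); they miss things now and then, are a little off and sometimes report something else, mostly with a low value. They report only what shows in the picture. A call takes as long as a camera call. They do not tell look-alikes from the thing itself.
- eyes.trace(camera, query): "region" (400x640 bool, what is visible of it) and "pixel" ([row, column] in pixels, amid what is visible of it).
The state is a dict: "time": time; "joints": joint angles; "qd": joint speeds; "tau": joint torques, N m; "tool_pos": TCP position; "tool_rot": TCP orientation; "force": force on the tool from outside, world axes, zero at the start; "ft_torque": the same for the moment, N m; "gripper_width": opening from 0.0 (shut) to 1.0 (fully open); "gripper_force": force on a finger pad.
Only numpy, scipy, OpenCV 4.12 (cv2) and the standard library are available. Lean on these libraries where they do the work, as an engineer would, in place of code of your own. Each camera call takes 0.05 s, during which the arm holds its last target. There are 200 camera calls.

### The job

Fit the steel trough of balls onto the polisher's base, fully down on the deck with its thick and thin pegs through the matching holes. Then take the wooden stick from its block and stir the balls with it, its tip near the trough's floor, sweeping from well into the thick-peg end to well into the thin-peg end and all the way back, and then stand the stick back fully down in the block's hole. Keep all the balls in the trough, keep the trough on its pegs, and leave the other things on the bench where they are.

Things in the scene. Friction and masses are not known exactly. Their poses are not given: they have to be found in the camera images.
- trough: Loose open steel trough with five balls, 0.3 to 0.65 kg. Walled part 138 (x) x 66 (y) mm outside, walls 3 mm, rim 76 mm above the underside; inside floor 132 x 60 mm, 8 mm up. An 8 mm thick lug with a through hole sticks out 31 mm at each end (200 mm overall). Origin: centre of underside; x along its length to the larger hole, z up. Grip it from above across the 66 mm.
- thick_hole (a point): Centre of the larger hole (21 mm) at the trough's underside, 84 mm from the trough's origin along its +x.
- thin_hole (a point): Centre of the smaller hole (13 mm) at the trough's underside, 84 mm from the trough's origin along its -x.
- base: Fixed grey polisher drive base, 240 (x) x 120 (y) mm, flat black deck 60 mm above the bench, with two upright steel pegs 22 mm high with tapered tips. Origin: centre of its underside on the bench; x along its length to the thicker peg, z up. The seated trough's underside lies on the deck, the pegs standing up through its holes.
- thick_peg (a point): Foot, at deck height, of the 18 mm peg; 84 mm from the middle of the base along its +x.
- thin_peg (a point): Foot, at deck height, of the 10 mm peg; 84 mm from the middle of the base along its -x.
- stick: Loose turned wooden stirring stick, 190 mm long, 60 g, at the start standing tip down in the block's hole (leaning up to 4 degrees). Shaft 12 mm thick up to 115 mm from the tip; handle 20 mm thick from 118 mm to near the top. Origin: the middle of the lower tip; z along the stick towards the handle.
- block: Fixed wooden block 90 x 90 x 75 mm high with one round upright hole, the stick's holder. Origin: centre of its underside on the bench, z up.
- block_hole0 (a point): Centre of the hole's mouth on top of the block (75 mm above the bench); the hole is 15.5 mm wide and 60 mm deep, its floor 15 mm above the bench.
- ball0_center (a point): Centre of a white ceramic polishing ball, 18 mm in diameter, 11 g, loose in the trough; it can pass beside the stick's shaft when the stick is at the trough's mid-width, and may jam against an end when pushed along a wall.
- ball1_center (a point): Centre of a white ceramic polishing ball, 18 mm in diameter, 11 g, loose in the trough; it can pass beside the stick's shaft when the stick is at the trough's mid-width, and may jam against an end when pushed along a wall.
- ball2_center (a point): Centre of a white ceramic polishing ball, 18 mm in diameter, 11 g, loose in the trough; it can pass beside the stick's shaft when the stick is at the trough's mid-width, and may jam against an end when pushed along a wall.
- ball3_center (a point): Centre of a white ceramic polishing ball, 18 mm in diameter, 11 g, loose in the trough; it can pass beside the stick's shaft when the stick is at the trough's mid-width, and may jam against an end when pushed along a wall.
- ball4_center (a point): Centre of a white ceramic polishing ball, 18 mm in diameter, 11 g, loose in the trough; it can pass beside the stick's shaft when the stick is at the trough's mid-width, and may jam against an end when pushed along a wall.
- gouge_wide: Bystander: carving gouge, 205 mm long, 24 mm square wooden handle, lying on the bench. Origin: under its middle, on the bench.
- gouge_narrow: Bystander: second, narrower gouge, 205 mm long, 24 mm square wooden handle, lying on the bench. Origin: under its middle, on the bench.
- mallet: Bystander: wooden mallet lying on the bench, about 215 mm long, 70 mm high. Origin: under its head, on the bench.
- figure: Bystander: carved wooden figure, 150 mm tall, 70 mm wide foot. Origin: under its middle, on the bench.
- stone: Bystander: grey sharpening stone 50 x 150 x 25 mm. Origin: under its middle, on the bench.
- jar: Bystander: closed glass jar, 70 mm wide, 90 mm tall. Origin: under its middle, on the bench.
Not all that is in view belongs to the job. What is shaped like the stick but yellow is not meant.

How it is judged:
On the way, in this order (a step that is already met when the one before it is completed fails the run):
1. the trough is seated on the base's pegs and let go (distance between thick_hole and thick_peg below 0.005 m and distance between thin_hole and thin_peg below 0.005 m and contact force between the fingers and trough below 0.1 N), for 0.2 s.
2. the stick's tip is near the floor of the seated trough, towards the thick-peg end (22 mm or more from the middle) (distance between thick_hole and thick_peg below 0.005 m and distance between thin_hole and thin_peg below 0.005 m and z of stick in the frame of trough between 0 and 0.026 m and y of stick in the frame of trough between -0.03 and 0.03 m and x of stick in the frame of trough between 0.022 and 0.068 m), for 0.02 s.
3. then towards the thin-peg end (distance between thick_hole and thick_peg below 0.005 m and distance between thin_hole and thin_peg below 0.005 m and z of stick in the frame of trough between 0 and 0.026 m and y of stick in the frame of trough between -0.03 and 0.03 m and x of stick in the frame of trough between -0.068 and -0.022 m), for 0.02 s.
4. back towards the thick-peg end (all of step 2), for 0.02 s.
At the end, for the whole second after the job is handed in: The trough rests on the deck with both holes within 5 mm of their own pegs' feet; all five balls are inside the trough; the stick stands upright (within 7 degrees) in the block's hole, its tip within 7 mm of the hole's floor; trough and stick are at rest (distance between thick_hole and thick_peg below 0.005 m and distance between thin_hole and thin_peg below 0.005 m and x of ball0_center in the frame of trough between -0.068 and 0.068 m and y of ball0_center in the frame of trough between -0.031 and 0.031 m and z of ball0_center in the frame of trough between 0.005 and 0.076 m and x of ball1_center in the frame of trough between -0.068 and 0.068 m and y of ball1_center in the frame of trough between -0.031 and 0.031 m and z of ball1_center in the frame of trough between 0.005 and 0.076 m and x of ball2_center in the frame of trough between -0.068 and 0.068 m and y of ball2_center in the frame of trough between -0.031 and 0.031 m and z of ball2_center in the frame of trough between 0.005 and 0.076 m and x of ball3_center in the frame of trough between -0.068 and 0.068 m and y of ball3_center in the frame of trough between -0.031 and 0.031 m and z of ball3_center in the frame of trough between 0.005 and 0.076 m and x of ball4_center in the frame of trough between -0.068 and 0.068 m and y of ball4_center in the frame of trough between -0.031 and 0.031 m and z of ball4_center in the frame of trough between 0.005 and 0.076 m and linear speed of each of trough, stick below 0.02 m/s and horizontal distance between stick and block_hole0 below 0.006 m and z of stick in the frame of block below 0.022 m and angle between stick's own z axis and vertical below 0.12 rad); the robot touches nothing.
It fails at once if a bystander is moved by more than 30 mm (distance of any of gouge_wide, gouge_narrow, mallet, figure, stone, jar from where it was at the start of the episode above 0.03 m).
It also fails if it takes over 72 s, if anything falls off the work surface, if the arm or the gripper's body presses on something with over 40 N, if the wrist force passes 120 N, or if a joint passes its speed limit or range.

## Working session

There is one attempt and no reset: what is moved stays moved. The work goes in short steps, Python scripts to look and compute and a tool call to move; the robot and the scene stay as the last step left them, time stands still between calls to the robot, and variables do not carry over. Pictures are saved under pics/ and viewed, at most 10 in all, crops included, and the job is handed in when it is done.

Besides the shell and the picture viewer there is one more tool, called after ">>>" in YAML: its name, and indented under it one key for each argument. send_rows: Moves the arm, as the interface text tells. Its arguments: {"type":"object","properties":{"moves":{"type":"string"},"hand":{"type":"number"},"grip_force":{"type":"number"}},"required":["moves"]}

```bash
ls; mkdir -p pics
cat > h.py <<'E'
import numpy as np, cv2
from scipy.spatial.transform import Rotation as R
from station import ctrl, eyes
def rot(p):
    a=np.array(p["attitude"],float)
    if a.shape==(3,3): return a
    return R.from_quat(a[[1,2,3,0]]).as_matrix()
def cloud(cam,depth,p=None):
    p=p or eyes.camera_params(cam); K=np.array(p["K"])
    v,u=np.mgrid[0:depth.shape[0],0:depth.shape[1]]
    X=np.stack([(u-K[0,2])/K[0,0]*depth,-(v-K[1,2])/K[1,1]*depth,-depth],-1)
    W=X@rot(p).T+np.array(p["origin"]); W[depth<=0]=np.nan
    return W
def ray(cam,px,p=None):  # px row,col
    p=p or eyes.camera_params(cam); K=np.array(p["K"])
    d=np.array([(px[1]-K[0,2])/K[0,0],-(px[0]-K[1,2])/K[1,1],-1.]); d=rot(p)@d
    return np.array(p["origin"]),d
def save(n,img): cv2.imwrite("pics/"+n,cv2.cvtColor(img,cv2.COLOR_RGB2BGR))
E
python3 - <<'E'
from h import *
s=ctrl.observe(); print({k:np.round(v,3).tolist() for k,v in s.items()}, ctrl.tcp_to_grasp)
ims=[]
for c in ["scene","side"]:
    p=eyes.camera_params(c); print(c,p)
    im,d=eyes.read_camera(c); save(c+"0.png",im); W=cloud(c,d); np.save(c+"W.npy",W)
    for q in ["trough","base","stick","block","thick_peg","thin_peg","thick_hole","thin_hole","gouge_wide","mallet","figure","stone","jar","gouge_narrow"]:
        for r in eyes.trace(c,q)[:3]:
            m=r["region"]; w=W[m]; print(q,round(r["score"],2),np.round(r["pixel"]),m.sum(),np.round(np.nanmedian(w,0),3),np.round(np.nanpercentile(w,2,axis=0),3),np.round(np.nanpercentile(w,98,axis=0),3))
E
```

```text
pics
{'time': 0.0, 'joints': [-1.375, 0.412, -0.013, 1.597, 0.006, 1.134, -0.082], 'qd': [-0.0, -0.001, 0.001, -0.001, -0.001, 0.001, -0.001], 'tau': [-0.0, -58.794, 0.641, -29.108, -0.054, 0.018, 0.0], 'tool_pos': [0.163, 0.603, 0.222], 'tool_rot': [-0.0, 0.132, 0.991, -0.001], 'force': [0.192, 0.128, -0.117], 'ft_torque': [-0.024, 0.011, 0.001], 'gripper_force': 0.0, 'gripper_width': 1.0} 0.0187
scene {'K': array([[363.72066772,   0.        , 323.22440415],
       [  0.        , 363.72066772, 196.01872561],
       [  0.        ,   0.        ,   1.        ]]), 'origin': array([0.83348294, 0.34684019, 0.84773053]), 'attitude': array([0.3000257 , 0.08017501, 0.25760439, 0.91498444])}
trough 0.65 [324. 403.] 2502 [0.593 0.304 0.009] [0.51  0.256 0.005] [0.676 0.348 0.077]
base 0.86 [217. 344.] 4771 [0.55  0.027 0.059] [ 0.431 -0.062  0.014] [0.661 0.104 0.063]
base 0.51 [323. 412.] 40 [0.58  0.314 0.025] [0.574 0.307 0.019] [0.586 0.32  0.028]
stick 0.67 [110. 223.] 244 [ 0.644 -0.374  0.137] [ 0.635 -0.379  0.023] [ 0.652 -0.368  0.19 ]
stick 0.62 [119. 264.] 228 [ 0.587 -0.272  0.165
[... 3429 characters left out ...]
084  0.001] [0.808 0.063 0.029]
figure 0.71 [240. 458.] 2056 [ 0.774 -0.204  0.07 ] [ 0.75  -0.22   0.001] [ 0.849 -0.078  0.147]
stone 0.74 [206. 427.] 1018 [ 0.782 -0.018  0.025] [ 0.759 -0.083  0.002] [0.819 0.062 0.028]
stone 0.4 [200. 326.] 4749 [ 0.537 -0.014  0.06 ] [ 0.422 -0.078  0.014] [0.654 0.081 0.065]
jar 0.88 [147. 398.] 886 [0.769 0.197 0.059] [0.742 0.186 0.007] [0.803 0.24  0.092]
jar 0.66 [291. 376.] 2430 [ 0.585 -0.312  0.074] [ 0.532 -0.335  0.004] [ 0.629 -0.24   0.078]
gouge_narrow 0.74 [203. 322.] 4946 [ 0.539 -0.014  0.06 ] [ 0.424 -0.079  0.002] [0.659 0.089 0.066]
gouge_narrow 0.58 [253. 331.] 692 [ 0.534 -0.153  0.02 ] [ 0.459 -0.16   0.   ] [ 0.635 -0.134  0.027]
```

View pics/scene0.png

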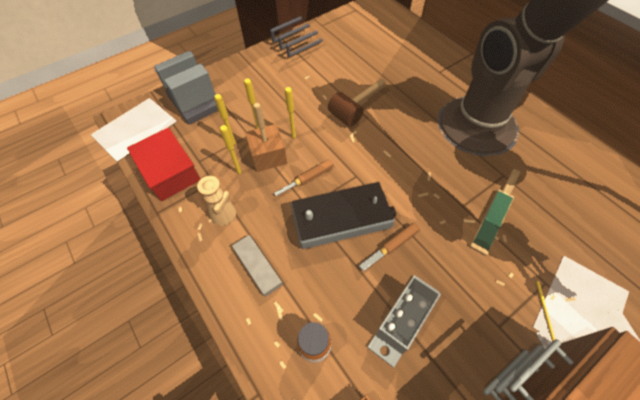

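View pics/side0.png

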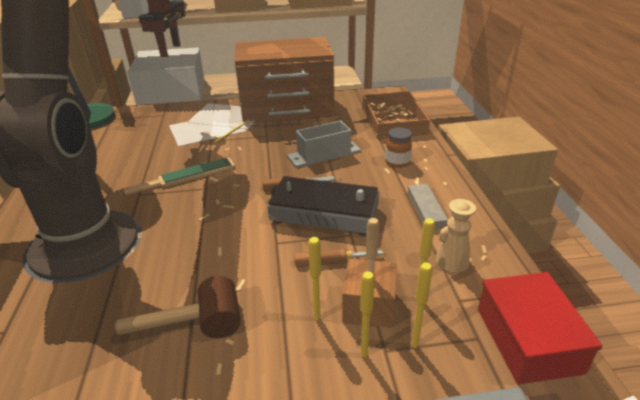

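The scene view shows the trough at about (320,405), with its larger hole at the lower end (350,386). The base is at (215,342), with the thick peg at (215,308) and the thin one at (200,375). The brown stick stands in the block at (120,260). Four yellow look-alikes stand around it at (110,222), (150,231), (95,250) and (110,290). Only the brown one is in the block, so that is the one meant.

```bash
cat > m.py <<'E'
from h import *
def near(W,c,r,z0,z1):
    P=W.reshape(-1,3); P=P[~np.isnan(P[:,0])]
    return P[(np.hypot(P[:,0]-c[0],P[:,1]-c[1])<r)&(P[:,2]>z0)&(P[:,2]<z1)]
def rect(P):
    (c,s,a)=cv2.minAreaRect((P[:,:2]*1000).astype(np.float32)); return np.round(c,1),np.round(s,1),round(a,1),len(P)
E
python3 - <<'E'
from m import *
Ws={c:np.load(c+"W.npy") for c in ["scene","side"]}
Ws["both"]=np.concatenate([w.reshape(-1,3) for w in Ws.values()])
for c,W in Ws.items():
    print(c)
    print(" trough rim",rect(near(W,(.59,.305),.13,.072,.082)))
    print(" trough all",rect(near(W,(.59,.305),.13,.004,.082)))
    print(" deck",rect(near(W,(.545,.01),.16,.055,.064)))
    P=near(W,(.545,.01),.15,.066,.1)
    for s in (0,1):
        Q=P[(P[:,0]>.545)==s]; print(" peg",len(Q),np.round(Q.mean(0),4) if len(Q) else 0, np.round(np.ptp(Q,axis=0),3) if len(Q) else 0)
    print(" block",rect(near(W,(.585,-.28),.09,.07,.079)))
    for z in np.arange(.08,.21,.02):
        Q=near(W,(.584,-.28),.03,z,z+.02); print("  stick",round(z,2),len(Q),np.round(Q.mean(0),4) if len(Q) else 0)
# yellow
for c in ["scene","side"]:
    im=cv2.imread(f"pics/{c}0.png"); h=cv2.cvtColor(im,cv2.COLOR_BGR2HSV); m=(h[...,0]>22)&(h[...,0]<32)&(h[...,1]>190)
    W=Ws[c]; P=W[m&(W[...,2]>.12)&(W[...,2]<.2)]
    n,lab=0,None
    Q=P[:,:2].astype(np.float32)
    cen=[]
    for p in Q:
        for k in cen:
            if np.hypot(*(np.mean(k,0)-p))<.025: k.append(p);break
        else: cen.append([p])
    print(c,"yellow",[(np.round(np.mean(k,0),3).tolist(),len(k)) for k in cen if len(k)>10])
E
```

```text
scene
 trough rim (array([579.9, 298.2]), array([139.3,  66.1]), 16.7, 334)
 trough all (array([588.2, 306.4]), array([214.6, 232.7]), 74.4, 2864)
 deck (array([541.1,  15.8]), array([113.9, 232.2]), 68.2, 3666)
 peg 18 [0.4654 0.0481 0.0751] [0.006 0.007 0.015]
 peg 48 [ 0.6204 -0.0131  0.0778] [0.017 0.015 0.02 ]
 block (array([ 583.9, -278.6]), array([94.2, 90.2]), 73.0, 800)
  stick 0.08 20 [ 0.5857 -0.2741  0.0908]
  stick 0.1 25 [ 0.5857 -0.2751  0.1105]
  stick 0.12 23 [ 0.5861 -0.2721  0.1325]
  stick 0.14 43 [ 0.5873 -0.2719  0.1506]
  stick 0.16 45 [ 0.5865 -0.2719  0.1702]
  stick 0.18 48 [ 0.5869 -0.2725  0.19  ]
  stick 0.2 35 [ 0.5851 -0.2763  0.2035]
side
 trough rim (array([580.7, 296. ]), array([139.9,  73.2]), 17.2, 241)
 trough all (array([594.2, 271.6]), array([258.7, 163.8]), 7.2, 2031)
 deck (array([541.7,  13.3]), array([119. , 232.6]), 68.0, 2903)
 peg 25 [0.4638 0.0416 0.0751] [0.008 0.007 0.019]
 peg 63 [ 0.6191 -0.022   0.0764] [0.015 0.017 0.018]
 block (array([ 584.6, -280.7]), array([94.1, 90. ]), 72.6, 1508)
  stick 0.08 19 [ 0.5858 -0.284   0.0953]
  s
[... 259 characters left out ...]
ugh rim (array([580.7, 296. ]), array([139.9,  73.2]), 17.2, 575)
 trough all (array([604.6, 294.2]), array([253.5, 219.5]), 45.6, 4895)
 deck (array([541.3,  13.4]), array([119. , 233.7]), 67.8, 6569)
 peg 43 [0.4645 0.0443 0.0751] [0.008 0.013 0.019]
 peg 111 [ 0.6197 -0.0181  0.077 ] [0.017 0.021 0.02 ]
 block (array([ 584.3, -279.5]), array([95.5, 91.6]), 73.1, 2308)
  stick 0.08 39 [ 0.5858 -0.2789  0.093 ]
  stick 0.1 85 [ 0.5842 -0.2821  0.1104]
  stick 0.12 91 [ 0.5835 -0.2828  0.1322]
  stick 0.14 146 [ 0.5841 -0.283   0.1505]
  stick 0.16 153 [ 0.5839 -0.283   0.1702]
  stick 0.18 166 [ 0.584  -0.2831  0.1902]
  stick 0.2 115 [ 0.5842 -0.2814  0.2039]
scene yellow []
side yellow []
```

```bash
cat > plan.py <<'E'
import sys
from h import *
def plan(x,y,z,ya=None):
    s=ctrl.observe(); q=np.array(s["tool_rot"]); M=R.from_quat(q[[1,2,3,0]]).as_matrix()
    d=M.T@(np.array([x,y,z])-s["tool_pos"])/.025
    a=np.degrees(np.arctan2(M[1,1],M[0,1])); tilt=np.degrees(np.arctan2(M[:2,2],-M[2,2]))
    print("t",round(s["time"],2),"pos",np.round(s["tool_pos"],4),"yang",round(a,2),"tilt",np.round(tilt,2),"| shift units",np.round(d,3),"| turn z",None if ya is None else round(-((ya-a+90)%180-90),2),"F",np.round(s["force"],1),"w",round(s["gripper_width"],3))
if __name__=="__main__": plan(*map(float,sys.argv[1:]))
E
python3 plan.py .58 .297 .28 107
python3 - <<'E'
from h import *
for px,z in [((350,386),.008),((288,430),.008)]:
    o,d=ray("scene",px); print(o+d*(z-o[2])/d[2])
E
```

```text
t 1.5 pos [0.163  0.6034 0.2227] yang 74.89 tilt [-0.  0.] | shift units [-19.299  -7.482  -2.294] | turn z -32.11 F [0.3 0.2 0.4] w 0.999
[0.65733717 0.32306048 0.008     ]
[0.4851924  0.28208612 0.008     ]
```

>>> send_rows:
  moves: "-0.97 -0.375 -0.115 0 0 0;-0.97 -0.375 -0.115 0 0 0;-0.97 -0.375 -0.115 0 0 0;-0.97 -0.375 -0.115 0 0 0;-0.97 -0.375 -0.115 0 0 0;-0.97 -0.375 -0.115 0 0 0;-0.97 -0.375 -0.115 0 0 0;-0.97 -0.375 -0.115 0 0 0;-0.97 -0.375 -0.115 0 0 0;-0.97 -0.375 -0.115 0 0 0;-0.97 -0.375 -0.115 0 0 0;-0.97 -0.375 -0.115 0 0 0;-0.97 -0.375 -0.115 0 0 0;-0.97 -0.375 -0.115 0 0 0;-0.97 -0.375 -0.115 0 0 0;-0.97 -0.375 -0.115 0 0 0;-0.97 -0.375 -0.115 0 0 0;-0.97 -0.375 -0.115 0 0 0;-0.97 -0.375 -0.115 0 0 0;-0.97 -0.375 -0.115 0 0 0"

```text
time: 3.5
tool_pos: [0.5831, 0.2953, 0.2803]
tool_rot: [0.0, 0.131, 0.991, 0.0]
force: [1.3, 0.9, 0.8]
gripper_width: 0.998
gripper_force: 0.0
```

>>> send_rows:
  moves: "0 0 0 0 0 -8;0 0 0 0 0 -8;0 0 0 0 0 -8;0 0 0 0 0 -8;0 0 0 0 0 0;0 0 0 0 0 0"

```text
time: 4.1
tool_pos: [0.5823, 0.2958, 0.2801]
tool_rot: [-0.0, -0.145, 0.989, 0.0]
force: [-0.4, -0.2, 0.3]
gripper_width: 1.0
gripper_force: 0.0
```

```bash
python3 plan.py .58 .297 .28 107
python3 - <<'E'
from m import *
p=eyes.camera_params("wrist"); im,d=eyes.read_camera("wrist"); save("w1.png",im); W=cloud("wrist",d,p); print(p["origin"])
P=near(W,(.58,.297),.13,.070,.083); print("rim",rect(P))
Q=near(W,(.58,.297),.13,.003,.0135); print(len(Q))
for r in eyes.trace("wrist","trough")[:1]: print(r["score"],r["pixel"])
E
```

```text
t 4.1 pos [0.5823 0.2958 0.2801] yang 106.64 tilt [-0.01  0.01] | shift units [0.076 0.073 0.004] | turn z -0.36 F [-0.4 -0.2  0.3] w 1.0
[0.52053315 0.27808291 0.44097465]
rim (array([581.5, 297.7]), array([137.6,  66.2]), 16.6, 1136)
5528
0.93 [170.8, 319.1]
```

View pics/w1.png

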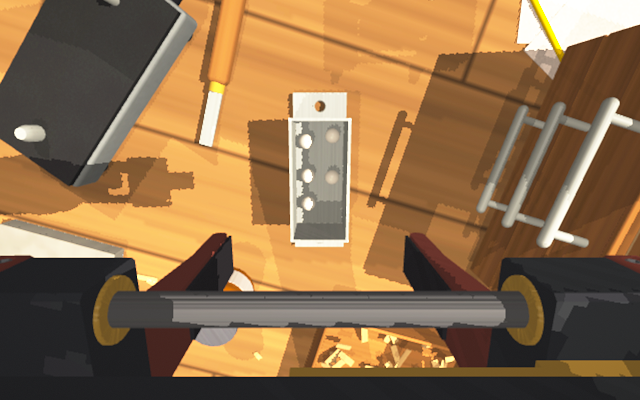

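```bash
python3 plan.py .603 .031 .28
python3 - <<'E'
from m import *
# hole size check in the scene picture: floor seen through holes
W=np.load("sceneW.npy"); u=np.array([np.cos(np.radians(16.7)),np.sin(np.radians(16.7))])
for s in (1,-1):
    c=np.array([.581,.2975])+s*.084*u; Q=near(W,c,.013,-.01,.02); print(s,len(Q),(Q[:,2]<.004).sum(),np.round(np.percentile(Q[:,2],[0,10,50,90]),4))
im=cv2.imread("pics/scene0.png")[260:375,350:450]; a=cv2.resize(im,None,fx=3.5,fy=3.5,interpolation=cv2.INTER_CUBIC)
b=cv2.resize(cv2.imread("pics/scene0.png")[70:180,200:310],(385,400),interpolation=cv2.INTER_CUBIC); cv2.imwrite("pics/crop.png",np.hstack([a[:400],b]))
E
```

```text
t 4.2 pos [0.5823 0.2959 0.2802] yang 106.7 tilt [-0.  0.] | shift units [ 2.2520e+00 -1.0386e+01  6.0000e-03] | turn z None F [0.2 0.3 0.3] w 1.002
1 125 75 [-0.0031 -0.0012  0.0014  0.0089]Traceback (most recent call last):
  File "<stdin>", line 5, in <module>
    return _quantile_unchecked(
        a, q, axis, out, overwrite_input, method, keepdims, weights)
    return _ureduce(a,
                    func=_quantile_ureduce_func,
    ...<5 lines>...
                    overwrite_input=overwrite_input,
                    method=method)
    r = func(a, **kwargs)
    result = _quantile(arr,
                       quantiles=q,
    ...<2 lines>...
                       out=out,
                       weights=wgt)
    slices_having_nans = np.isnan(arr[-1, ...])
                                  ~~~^^^^^^^^^
IndexError: index -1 is out of bounds for axis 0 with size 0
```

>>> send_rows:
  moves: "0.2 -0.94 0 0 0 0;0.2 -0.94 0 0 0 0;0.2 -0.94 0 0 0 0;0.2 -0.94 0 0 0 0;0.2 -0.94 0 0 0 0;0.2 -0.94 0 0 0 0;0.2 -0.94 0 0 0 0;0.2 -0.94 0 0 0 0;0.2 -0.94 0 0 0 0;0.2 -0.94 0 0 0 0;0.25 -0.94 0 0 0 0;0 0 0 0 0 0;0 0 0 0 0 0;0 0 0 0 0 0"

```text
time: 5.6
tool_pos: [0.6035, 0.0337, 0.2801]
tool_rot: [0.0, -0.147, 0.989, 0.0]
force: [0.1, 1.2, 0.1]
gripper_width: 0.999
gripper_force: 0.0
```

```bash
python3 - <<'E'
from m import *
im=cv2.imread("pics/scene0.png"); a=cv2.resize(im[260:375,350:450],(348,400),interpolation=cv2.INTER_CUBIC)
b=cv2.resize(im[70:180,200:310],(400,400),interpolation=cv2.INTER_CUBIC); cv2.imwrite("pics/crop.png",np.hstack([a,b]))
p=eyes.camera_params("wrist"); im,d=eyes.read_camera("wrist"); save("w2.png",im); W=cloud("wrist",d,p); np.save("w2W.npy",W);print(p["origin"])
P=near(W,(.542,.0135),.16,.055,.065); print("deck",rect(P),np.median(P[:,2]))
P=near(W,(.542,.0135),.11,.066,.1); c=[]
for s in (0,1):
    Q=P[(P[:,0]>.542)==s]; T=Q[Q[:,2]>.076]; print("peg",rect(Q),"top",rect(T)); c.append(np.array(rect(T)[0]))
print((c[0]+c[1])/2,np.degrees(np.arctan2(*(c[1]-c[0])[::-1])),np.hypot(*(c[1]-c[0])))
E
python3 plan.py .581 .2975 .1
```

```text
[0.5417827  0.01565586 0.44094102]
deck (array([541.5,  14.3]), array([112.3, 232.6]), 68.2, 21804) 0.05866654308869518
peg (array([463.8,  45.5]), array([9.1, 9.6]), 58.3, 96) top (array([464.5,  45.7]), array([6.9, 7.4]), 61.3, 53)
peg (array([619. , -16.9]), array([17.8, 16.5]), 69.1, 217) top (array([619. , -16.6]), array([14.6, 15.3]), 6.5, 157)
[541.75  14.55] -21.961078506510617 166.58793473718316
t 5.65 pos [0.6035 0.0339 0.2801] yang 106.97 tilt [-0.01  0.04] | shift units [-2.215 10.345  7.21 ] | turn z None F [ 0.6 -0.3 -0.6] w 1.002
```

View pics/crop.png

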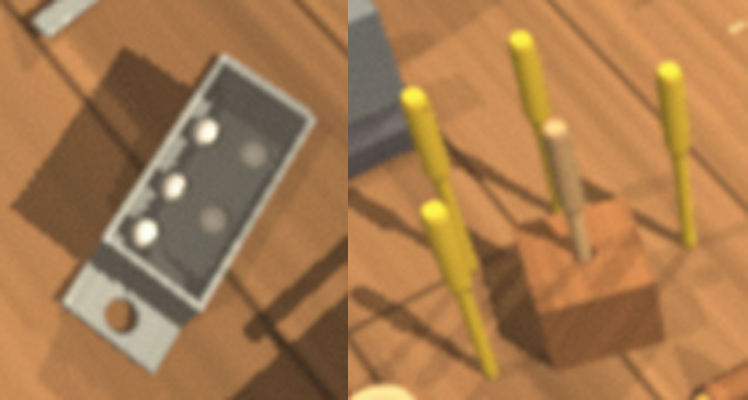

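The crop shows the larger hole at the trough's lower end (315,120 in the crop). The stick is the brown one in the block's hole; the yellow ones stand on the bench around the block. Now I go and grip the trough.

>>> send_rows:
  moves: "-0.2 0.94 0 0 0 0;-0.2 0.94 0 0 0 0;-0.2 0.94 0 0 0 0;-0.2 0.94 0 0 0 0;-0.2 0.94 0 0 0 0;-0.2 0.94 0.4 0 0 0;-0.2 0.94 0.8 0 0 0;-0.2 0.94 1 0 0 0;-0.2 0.94 1 0 0 0;-0.2 0.94 1 0 0 0;-0.21 0.94 1 0 0 0;0 0 1 0 0 0;0 0 1 0 0 0;0 0 0 0 0 0;0 0 0 0 0 0;0 0 0 0 0 0"

```text
time: 7.25
tool_pos: [0.5821, 0.2964, 0.1018]
tool_rot: [0.001, -0.147, 0.989, 0.0]
force: [0.4, 0.1, 0.6]
gripper_width: 1.003
gripper_force: 0.0
```

```bash
python3 plan.py .5813 .2976 .04 106.7
```

```text
t 7.25 pos [0.5821 0.2964 0.1018] yang 106.9 tilt [0.11 0.07] | shift units [0.022 0.055 2.472] | turn z 0.2 F [0.4 0.1 0.6] w 1.003
```

>>> send_rows:
  moves: "0.02 0.05 0.5 0 0 0.2;0 0 0.5 0 0 0;0 0 0.5 0 0 0;0 0 0.5 0 0 0;0 0 0.47 0 0 0;0 0 0 0 0 0;0 0 0 0 0 0"

```text
time: 7.95
tool_pos: [0.5804, 0.2965, 0.0379]
tool_rot: [-0.0, -0.145, 0.989, -0.0]
force: [0.2, -0.1, -0.9]
gripper_width: 0.999
gripper_force: 0.0
```

>>> send_rows:
  moves: "0 0 0 0 0 0;0 0 0 0 0 0;0 0 0 0 0 0;0 0 0 0 0 0;0 0 0 0 0 0;0 0 0 0 0 0;0 0 0 0 0 0;0 0 0 0 0 0"
  hand: 0
  grip_force: 30

```text
time: 8.75
tool_pos: [0.5808, 0.2969, 0.0389]
tool_rot: [0.0, -0.145, 0.989, 0.0]
force: [-1.2, -0.9, 5.2]
gripper_width: 0.748
gripper_force: 30.0
```

```bash
python3 plan.py .5813 .2976 .16 106.7
python3 - <<'E'
from m import *
p=eyes.camera_params("wrist"); im,d=eyes.read_camera("wrist"); W=cloud("wrist",d,p); print(p["origin"])
print("rim",rect(near(W,(.581,.2975),.09,.071,.083)))
print(ctrl.observe()["gripper_force"])
E
```

```text
t 8.75 pos [0.5808 0.2969 0.0389] yang 106.69 tilt [0.04 0.03] | shift units [-0.032  0.022 -4.843] | turn z -0.01 F [-1.2 -0.9  5.2] w 0.748
[0.5188553  0.27907849 0.19973765]
rim (array([567. , 293.5]), array([108.5,  87.3]), 16.7, 6766)
29.99405175447464
```

>>> send_rows:
  moves: "0 0 -0.15 0 0 0;0 0 -0.35 0 0 0;0 0 -0.5 0 0 0;0 0 -0.5 0 0 0;0 0 -0.5 0 0 0;0 0 -0.5 0 0 0;0 0 -0.5 0 0 0;0 0 -0.5 0 0 0;0 0 -0.5 0 0 0;0 0 -0.4 0 0 0;0 0 -0.3 0 0 0;0 0 -0.15 0 0 0;0 0 0 0 0 0;0 0 0 0 0 0"

```text
time: 10.2
tool_pos: [0.5802, 0.2965, 0.1591]
tool_rot: [-0.0, -0.145, 0.989, -0.0]
force: [-0.2, 0.6, -5.0]
gripper_width: 0.75
gripper_force: 30.0
```

```bash
cat > held.py <<'E'
from m import *
s=ctrl.observe(); p=eyes.camera_params("wrist"); im,d=eyes.read_camera("wrist"); W=cloud("wrist",d,p)
q=np.array(s["tool_rot"]); M=R.from_quat(q[[1,2,3,0]]).as_matrix()
T=(W.reshape(-1,3)-s["tool_pos"])@M; T=T[~np.isnan(T[:,0])]   # tool coordinates; tool x ~ trough -x
rim=T[(abs(T[:,1])<.036)&(T[:,2]<-.03)&(T[:,2]>-.045)&(T[:,0]>.03)&(T[:,0]<.1)]
print("rim n",len(rim),"z med",np.median(rim[:,2]),"x max",np.percentile(rim[:,0],[95,98,100]),"y",np.percentile(rim[:,1],[1,99]))
end=rim[rim[:,0]>.064]; print("end wall n",len(end), np.polyfit(end[:,1],end[:,0],1))
for a in (-1,1):
    w=rim[(abs(rim[:,1]-a*.0315)<.004)&(rim[:,0]<.06)]; print("side fit",len(w),np.polyfit(w[:,0],w[:,1],1) if len(w)>5 else 0, np.polyfit(w[:,0],w[:,2],1) if len(w)>5 else 0)
lug=T[(abs(T[:,1])<.036)&(T[:,2]<.04)&(T[:,2]>.022)&(T[:,0]>.07)&(T[:,0]<.11)]
print("lug n",len(lug),"z",np.median(lug[:,2]),"x max",np.percentile(lug[:,0],[97,99.5]),rect(lug))
if len(lug):
    u=((lug[:,:2]-[.065,-.04])*2000).astype(int); g=np.zeros((100,160),np.uint8); ok=(u[:,0]>=0)&(u[:,0]<100)&(u[:,1]>=0)&(u[:,1]<160); g[u[ok,0],u[ok,1]]=255
    g=cv2.morphologyEx(g,cv2.MORPH_CLOSE,np.ones((5,5)));cv2.imwrite("g.png",g)
    n,l,st,ce=cv2.connectedComponentsWithStats(255-g)
    for i in range(1,n):
        if 150<st[i,4]<1500: print("hole tool xy",ce[i][1]/2000+.065,ce[i][0]/2000-.04,"dia mm",np.sqrt(st[i,4]*4/np.pi)/2)
E
python3 held.py; python3 plan.py .5418 .0143 .16 68
```

```text
rim n 3828 z med -0.03569430910478247 x max [0.06799137 0.06831635 0.06837134] y [-0.03208031  0.03369612]
end wall n 1713 [-0.00240236  0.06678247]
side fit 922 [ 0.00352712 -0.03041466] [-0.00066326 -0.03493444]
side fit 928 [0.00318636 0.0316844 ] [ 0.00348007 -0.03516247]
lug n 6404 z 0.032136274297295916 x max [0.09859749 0.09916694] (array([85.2,  0.8]), array([29. , 66.2]), 0.5, 6404)
hole tool xy 0.08300390625000001 0.0004970703125000003 dia mm 12.766152972845846
t 10.25 pos [0.5802 0.2965 0.159 ] yang 106.68 tilt [-0.05 -0.03] | shift units [  4.711 -10.371  -0.033] | turn z 38.68 F [ 0.5 -0.6 -5.5] w 0.754
```

>>> send_rows:
  moves: "0.1 -0.2 0 0 0 0;0.2 -0.4 0 0 0 0;0.25 -0.55 0 0 0 0;0.27 -0.6 0 0 0 0;0.27 -0.6 0 0 0 0;0.27 -0.6 0 0 0 0;0.27 -0.6 0 0 0 0;0.27 -0.6 0 0 0 0;0.27 -0.6 0 0 0 0;0.27 -0.6 0 0 0 0;0.27 -0.6 0 0 0 0;0.27 -0.6 0 0 0 0;0.27 -0.6 0 0 0 0;0.27 -0.6 0 0 0 0;0.27 -0.6 0 0 0 0;0.27 -0.6 0 0 0 0;0.27 -0.6 0 0 0 0;0.2 -0.45 0 0 0 0;0.1 -0.3 0 0 0 0;0.05 -0.15 0 0 0 0"

```text
time: 12.25
tool_pos: [0.5435, 0.012, 0.1597]
tool_rot: [0.0, -0.145, 0.989, 0.0]
force: [-0.0, 0.5, -5.0]
gripper_width: 0.752
gripper_force: 30.0
```

>>> send_rows:
  moves: "0 0 0 0 0 1;0 0 0 0 0 2.5;0 0 0 0 0 4;0 0 0 0 0 4;0 0 0 0 0 4;0 0 0 0 0 4;0 0 0 0 0 4;0 0 0 0 0 4;0 0 0 0 0 4;0 0 0 0 0 3.5;0 0 0 0 0 2.5;0 0 0 0 0 1.2;0 0 0 0 0 0;0 0 0 0 0 0;0 0 0 0 0 0"

```text
time: 13.75
tool_pos: [0.5435, 0.013, 0.1596]
tool_rot: [-0.0, 0.191, 0.982, 0.0]
force: [0.1, 0.5, -4.6]
gripper_width: 0.753
gripper_force: 30.0
```

```bash
python3 held.py|tail -2; python3 plan.py .5413 .0141 .122 68
```

```text
lug n 6401 z 0.0321034416682105 x max [0.09927909 0.0998741 ] (array([85.8,  1.1]), array([28.9, 66.3]), 0.4, 6401)
hole tool xy 0.08376612903225807 0.000905241935483872 dia mm 12.565098628628435
t 13.8 pos [0.5435 0.0129 0.1596] yang 68.02 tilt [0.   0.01] | shift units [0.098 0.011 1.506] | turn z 0.02 F [ 0.8  0.5 -4.2] w 0.749
```

>>> send_rows:
  moves: "0.09 0.01 0.2 0 0 0;0 0 0.3 0 0 0;0 0 0.3 0 0 0;0 0 0.3 0 0 0;0 0 0.2 0 0 0;0 0 0 0 0 0;0 0 0 0 0 0;0 0 0 0 0 0"

```text
time: 14.6
tool_pos: [0.5417, 0.0139, 0.1274]
tool_rot: [0.0, 0.191, 0.982, 0.0]
force: [0.3, -0.7, -4.4]
gripper_width: 0.752
gripper_force: 30.0
```

```bash
python3 plan.py .5414 .0140 .099 68
python3 - <<'E'
from h import *
s=ctrl.observe(); q=np.array(s["tool_rot"]); M=R.from_quat(q[[1,2,3,0]]).as_matrix()
p=eyes.camera_params("wrist"); im,d=eyes.read_camera("wrist"); 
pt=np.array(s["tool_pos"])+M@[.0838,.0005,.031]; K=np.array(p["K"]); c=rot(p).T@(pt-p["origin"]); u=K[0,0]*c[0]/-c[2]+K[0,2]; v=K[1,1]*-c[1]/-c[2]+K[1,2]; print(u,v)
u,v=int(u),int(v); a=im[max(v-60,0):v+60,u-80:u+80]; save("hole.png",cv2.resize(a,None,fx=4,fy=4,interpolation=cv2.INTER_CUBIC))
E
```

```text
t 14.6 pos [0.5417 0.0139 0.1274] yang 67.98 tilt [0.03 0.  ] | shift units [ 0.015 -0.     1.136] | turn z -0.02 F [ 0.3 -0.7 -4.4] w 0.752
316.70075416865257 86.6474902265126
```

View pics/hole.png

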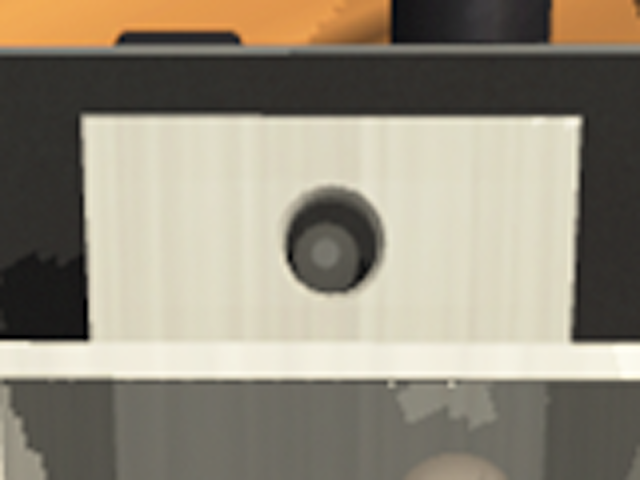

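Run:
```python
from h import *
s=ctrl.observe(); q=np.array(s["tool_rot"]); M=R.from_quat(q[[1,2,3,0]]).as_matrix()
p=eyes.camera_params("wrist"); print(np.array(p["K"]))
v0,u0=86-60,316-80
def w(c,r,z):
    o,d=ray("wrist",(r/4-.375+v0,c/4-.375+u0),p); return o+d*(z-o[2])/d[2]
h=w(334,240,s["tool_pos"][2]-.031)
for c,r,z in [(323,252,.082),(328,257,.079)]:
    g=w(c,r,z); print("peg",g,"hole",h,"tool xy needed mm",np.round((M.T@(g-h))[:2]*1000,2))
c=np.array([.5418,.0143]); print("peg from base est", c-.084*np.array([np.cos(np.radians(-22)),np.sin(np.radians(-22))]))
im=cv2.imread("pics/hole.png",0); b=im[170:310:10,260:400:10]; print(b)
```

```text
[[337.54580009   0.         317.90330122]
 [  0.         337.54580009 205.98403178]
 [  0.           0.           1.        ]]
peg [0.46387527 0.04568411 0.082     ] hole [0.46426774 0.04717643 0.09645536] tool xy needed mm [-0.19 -1.54]
peg [0.46453669 0.0461985  0.079     ] hole [0.46426774 0.04717643 0.09645536] tool xy needed mm [-0.61 -0.81]
peg from base est [0.46391656 0.04576695]
[[213 214 211 212 214 211 212 212 209 210 215 221 214 218]
 [213 215 214 214 215 213 220 218 218 211 217 222 216 219]
 [214 217 215 214 212 182 132 114 112 159 209 223 216 220]
 [214 216 215 211 163 106  74  66  72  87 103 208 217 220]
 [214 216 216 172  90  45  45  46  48  47  71 107 216 220]
 [214 216 202 126  43  46  49  50  45  49  46  88 153 221]
 [214 216 202  69  42  82  92  92  88  48  47  52 114 224]
 [213 215 205  34  79  88 103 105  90  86  45  46  99 225]
 [214 214 209  27  85  92 117 115  98  88  52  46 118 225]
 [213 214 227  20  86  88 118 120  88  86  39  43 144 222]
 [214 213 215 154  77  85  84  85  84  82  29  98 198 220]
 [213 214 211 221 105  80  84  84  81  77  54 179 217 219]
 [213 213 212 212 226 164  87  81  75 135 185 222 215 219]
 [213 213 212 211 213 213 219 209 208 210 219 221 213 219]]
```

>>> send_rows:
  moves: "0 -0.04 0 0 0 -0.2;0 0 0.1 0 0 0;0 0 0.1 0 0 0;0 0 0.1 0 0 0;0 0 0.1 0 0 0;0 0 0.1 0 0 0;0 0 0 0 0 0"

```text
time: 15.35
tool_pos: [0.5408, 0.013, 0.1142]
tool_rot: [-0.0, 0.189, 0.982, -0.0]
force: [-0.9, -0.7, -4.3]
gripper_width: 0.75
gripper_force: 30.0
```

>>> send_rows:
  moves: "0 0 0.1 0 0 0;0 0 0.1 0 0 0;0 0 0.1 0 0 0;0 0 0.1 0 0 0;0 0 0.1 0 0 0;0 0 0 0 0 0;0 0 0 0 0 0"

```text
time: 16.05
tool_pos: [0.5411, 0.013, 0.1021]
tool_rot: [-0.0, 0.189, 0.982, -0.0]
force: [0.6, 0.8, -4.5]
gripper_width: 0.751
gripper_force: 30.0
```

No contact force, and it is now about 20 mm down over the pegs. I go the last few mm.

>>> send_rows:
  moves: "0 0 0.05 0 0 0;0 0 0.05 0 0 0;0 0 0.03 0 0 0;0 0 0 0 0 0;0 0 0 0 0 0"

```text
time: 16.55
tool_pos: [0.5411, 0.013, 0.0989]
tool_rot: [0.0, 0.189, 0.982, 0.0]
force: [0.2, 0.5, -2.2]
gripper_width: 0.752
gripper_force: 30.0
```

>>> send_rows:
  moves: "0 0 0.03 0 0 0;0 0 0 0 0 0"

```text
time: 16.75
tool_pos: [0.5411, 0.013, 0.0989]
tool_rot: [0.0, 0.189, 0.982, 0.0]
force: [-3.8, 0.6, 5.0]
gripper_width: 0.747
gripper_force: 30.0
```

>>> send_rows:
  moves: "0 0 0 0 0 0;0 0 0 0 0 0;0 0 0 0 0 0;0 0 0 0 0 0;0 0 0 0 0 0;0 0 0 0 0 0"
  hand: 1

```text
time: 17.35
tool_pos: [0.5411, 0.013, 0.0981]
tool_rot: [-0.0, 0.189, 0.982, 0.0]
force: [0.3, -1.1, -0.2]
gripper_width: 0.999
gripper_force: 0.0
```

>>> send_rows:
  moves: "0 0 -0.3 0 0 0;0 0 -0.6 0 0 0;0 0 -1 0 0 0;0 0 -1 0 0 0;0 0 -1 0 0 0;0 0 -1 0 0 0;0 0 -1 0 0 0;0 0 -1 0 0 0;0 0 0 0 0 0;0 0 0 0 0 0;0 0 0 0 0 0"

```text
time: 18.45
tool_pos: [0.5405, 0.013, 0.2699]
tool_rot: [-0.001, 0.189, 0.982, -0.0]
force: [0.9, 0.0, -0.4]
gripper_width: 0.998
gripper_force: 0.0
```

```bash
python3 - <<'E'
from m import *
p=eyes.camera_params("wrist"); im,d=eyes.read_camera("wrist"); save("w3.png",im); W=cloud("wrist",d,p); np.save("w3W.npy",W);print(p["origin"])
P=near(W,(.542,.0135),.09,.125,.145); print("rim",rect(P),np.median(P[:,2]))
b=[]
Ws,ds=eyes.read_camera("side"); W=cloud("side",ds); P=near(W,(.542,.0135),.09,.125,.145); print("rim side",rect(P),np.percentile(P[:,2],[50,95]))
Q=near(W,(.584,-.28),.03,.1,.21)
# yellow sticks in wrist/side by HSV
h=cv2.cvtColor(cv2.imread("pics/side0.png"),cv2.COLOR_BGR2HSV); print(h[265,367],h[295,366]); 
W0=np.load("sideW.npy")
m=(h[...,0]>23)&(h[...,0]<33)&(h[...,1]>200); n,l,st,ce=cv2.connectedComponentsWithStats(m.astype(np.uint8))
for i in range(1,n):
    if st[i,4]>80: w=W0[(l==i)]; w=w[(w[:,2]>.1)&(w[:,2]<.2)]; print("yellow",ce[i],st[i,4],np.round(np.nanmedian(w,0),3) if len(w) else "")
E
python3 plan.py .584 -.28 .30
```

```text
[0.48080825 0.03809232 0.43079969]
rim (array([541.3,  13.8]), array([ 66.2, 137.3]), 68.0, 1933) 0.13431223396716435
rim side (array([541.5,  12.2]), array([ 71.8, 138.3]), 67.4, 710) [0.13220469 0.13744641]
[ 14 139 162] [ 22 177 143]
t 18.55 pos [0.5405 0.0129 0.2697] yang 68.19 tilt [-0.1  -0.02] | shift units [ -5.967 -10.234  -1.213] | turn z None F [ 0.4  0.2 -0.8] w 0.999
```

View pics/w3.png

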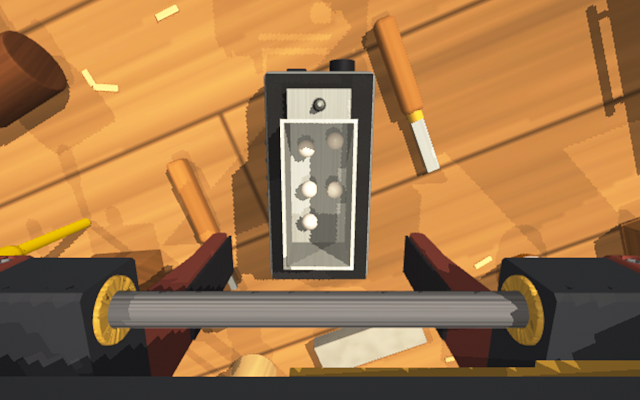

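Run:
```python
from m import *
s=ctrl.observe(); print(np.round(s["joints"],3))
W0=np.load("sideW.npy"); P=W0.reshape(-1,3); P=P[~np.isnan(P[:,0])]
S=np.load("sceneW.npy").reshape(-1,3); S=S[~np.isnan(S[:,0])]
for n,Z in (("side",P),("scene",S)):
    Q=Z[(Z[:,2]>.14)&(Z[:,2]<.19)&(np.hypot(Z[:,0]-.584,Z[:,1]+.28)<.17)]
    g=np.zeros((400,400),np.uint8); ij=((Q[:,:2]-[.384,-.48])*1000).astype(int); g[ij[:,0],ij[:,1]]=1; g=cv2.dilate(g,np.ones((7,7)))
    k,l,st,ce=cv2.connectedComponentsWithStats(g); print(n,[(np.round(ce[i][::-1]/1000+[.384,-.48],3).tolist(),int(st[i,4])) for i in range(1,k)])
```

```text
[-0.354  0.228  0.291  1.753 -0.07   1.173  1.148]
side [([0.484, -0.298], 544), ([0.552, -0.391], 500), ([0.583, -0.286], 425), ([0.641, -0.384], 541), ([0.68, -0.282], 525)]
scene [([0.485, -0.292], 565), ([0.554, -0.383], 544), ([0.585, -0.274], 385), ([0.643, -0.378], 536), ([0.682, -0.274], 523)]
```

>>> send_rows:
  moves: "0 0 -0.4 0 0 8;0 0 -0.4 0 0 8;0 0 -0.4 0 0 8;0 0 0 0 0 8;0 0 0 0 0 8;0 0 0 0 0 8;0 0 0 0 0 8;0 0 0 0 0 8;0 0 0 0 0 8;0 0 0 0 0 8;0 0 0 0 0 8;0 0 0 0 0 2.2;0 0 0 0 0 0;0 0 0 0 0 0"

```text
time: 19.95
tool_pos: [0.5409, 0.013, 0.3001]
tool_rot: [-0.0, 0.829, 0.56, -0.0]
force: [-0.7, -0.3, 0.0]
gripper_width: 0.995
gripper_force: 0.0
```

```bash
python3 plan.py .569 -.317 .30 -22
```

```text
t 19.95 pos [0.5409 0.013  0.3001] yang -21.92 tilt [-0.06 -0.02] | shift units [-1.1826e+01  5.9720e+00  8.0000e-03] | turn z 0.08 F [-0.7 -0.3  0. ] w 0.995
```

>>> send_rows:
  moves: "-0.91 0.46 0 0 0 0;-0.91 0.46 0 0 0 0;-0.91 0.46 0 0 0 0;-0.91 0.46 0 0 0 0;-0.91 0.46 0 0 0 0;-0.91 0.46 0 0 0 0;-0.91 0.46 0 0 0 0;-0.91 0.46 0 0 0 0;-0.91 0.46 0 0 0 0;-0.91 0.46 0 0 0 0;-0.91 0.46 0 0 0 0;-0.91 0.46 0 0 0 0;-0.91 0.46 0 0 0 0;0 0 0 0 0 0;0 0 0 0 0 0;0 0 0 0 0 0"

```text
time: 21.55
tool_pos: [0.5691, -0.316, 0.3004]
tool_rot: [-0.0, 0.829, 0.56, 0.0]
force: [-0.1, 0.0, -1.1]
gripper_width: 1.002
gripper_force: 0.0
```

```bash
python3 - <<'E'
from m import *
p=eyes.camera_params("wrist"); im,d=eyes.read_camera("wrist"); save("w4.png",im); W=cloud("wrist",d,p); np.save("w4W.npy",W);print(p["origin"])
print("block",rect(near(W,(.584,-.28),.085,.068,.079)))
for a,b in [(.09,.12),(.12,.15),(.15,.18),(.18,.198),(.198,.212)]:
    Q=near(W,(.584,-.28),.03,a,b); print(a,rect(Q) if len(Q)>3 else len(Q), np.round(Q.mean(0),4))
for r in eyes.trace("wrist","stick")[:3]: print(r["score"],r["pixel"],np.round(np.nanmedian(W[r["region"]],0),3))
E
python3 plan.py .584 -.28 .30 -22
```

```text
[ 0.59389587 -0.25486834  0.46123722]
block (array([ 584.5, -278.9]), array([90.1, 90.2]), 72.8, 5793)
0.09 0 [nan nan nan]
0.12 (array([ 586.2, -271.3]), array([ 4.2, 16. ]), 77.9, 17) [ 0.5868 -0.2706  0.141 ]
0.15 (array([ 585.9, -271.5]), array([ 4.8, 17. ]), 79.3, 33) [ 0.5873 -0.2709  0.1649]
0.18 (array([ 585.5, -278.9]), array([19.6, 17.7]), 86.2, 46) [ 0.5872 -0.2742  0.1915]
0.198 (array([ 584.6, -278.9]), array([18.7, 18.9]), 55.8, 482) [ 0.5848 -0.2785  0.2024]
0.86 [160.5, 318.7] [ 0.585 -0.278  0.202]
0.71 [222.2, 408.2] [ 0.642 -0.374  0.142]
0.68 [262.2, 328.1] [ 0.555 -0.379  0.163]
t 21.65 pos [ 0.5693 -0.3159  0.3006] yang -21.9 tilt [0.01 0.04] | shift units [1.551 0.013 0.027] | turn z 0.1 F [-0.4 -0.2 -0.4] w 0.998<stdin>:5: RuntimeWarning: Mean of empty slice.
  ret = um.true_divide(
```

View pics/w4.png

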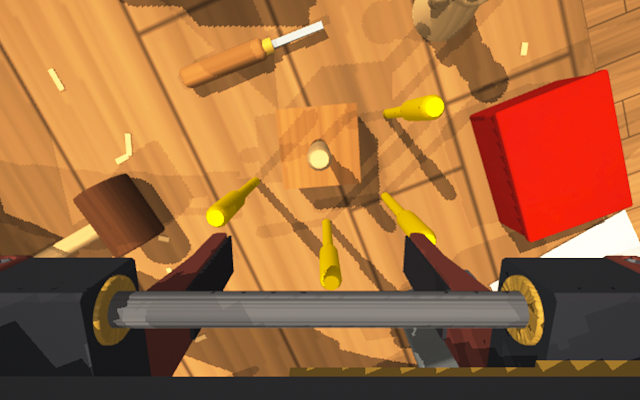

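>>> send_rows:
  moves: "0.4 0 0 0 0 0;0.8 0 0 0 0 0;0.4 0 0 0 0 0;0 0 0 0 0 0;0 0 0 0 0 0"

```text
time: 22.15
tool_pos: [0.5838, -0.28, 0.3007]
tool_rot: [0.0, 0.829, 0.559, -0.0]
force: [-0.2, -0.7, -0.2]
gripper_width: 0.994
gripper_force: 0.0
```

```bash
python3 plan.py .5846 -.2789 .152 -22
```

```text
t 22.15 pos [ 0.5838 -0.28    0.3007] yang -21.96 tilt [-0.   -0.02] | shift units [0.052 0.011 5.949] | turn z 0.04 F [-0.2 -0.7 -0.2] w 0.994
```

>>> send_rows:
  moves: "0.05 0.01 0.4 0 0 0;0 0 0.8 0 0 0;0 0 1 0 0 0;0 0 1 0 0 0;0 0 1 0 0 0;0 0 0.8 0 0 0;0 0 0.5 0 0 0;0 0 0.45 0 0 0;0 0 0 0 0 0;0 0 0 0 0 0;0 0 0 0 0 0"

```text
time: 23.25
tool_pos: [0.585, -0.2795, 0.1529]
tool_rot: [0.001, 0.829, 0.559, 0.0]
force: [0.4, 0.5, 0.2]
gripper_width: 0.998
gripper_force: 0.0
```

>>> send_rows:
  moves: "0 0 0 0 0 0;0 0 0 0 0 0;0 0 0 0 0 0;0 0 0 0 0 0;0 0 0 0 0 0;0 0 0 0 0 0;0 0 0 0 0 0;0 0 0 0 0 0;0 0 0 0 0 0;0 0 0 0 0 0;0 0 0 0 0 0;0 0 0 0 0 0"
  hand: 0
  grip_force: 25

```text
time: 24.45
tool_pos: [0.5845, -0.2791, 0.1519]
tool_rot: [-0.0, 0.829, 0.559, 0.0]
force: [0.7, 0.2, 0.2]
gripper_width: 0.223
gripper_force: 25.0
```

>>> send_rows:
  moves: "0 0 -0.2 0 0 0;0 0 -0.4 0 0 0;0 0 -0.5 0 0 0;0 0 -0.6 0 0 0;0 0 -0.8 0 0 0;0 0 -0.8 0 0 0;0 0 -0.8 0 0 0;0 0 -0.8 0 0 0;0 0 -0.6 0 0 0;0 0 -0.4 0 0 0;0 0 -0.2 0 0 0;0 0 0 0 0 0;0 0 0 0 0 0;0 0 0 0 0 0"

```text
time: 25.85
tool_pos: [0.5842, -0.2789, 0.3034]
tool_rot: [-0.001, 0.829, 0.559, -0.0]
force: [-0.1, -0.4, 0.4]
gripper_width: 0.223
gripper_force: 25.0
```

```bash
cat > tip.py <<'E'
from m import *
s=ctrl.observe(); c=np.array(s["tool_pos"])
def axis(cam):
    im,d=eyes.read_camera(cam); W=cloud(cam,d); o=np.array(eyes.camera_params(cam)["origin"]); out=[]
    for z0 in np.arange(-.15,-.0,.015):
        Q=near(W,c[:2],.03,c[2]+z0,c[2]+z0+.015)
        if len(Q)<3: continue
        m=Q.mean(0); r=.006 if z0<-.035 else .010
        v=(m-o)[:2]; v/=np.hypot(*v); out.append(np.r_[m[:2]+v*r*.8,m[2]])
    out=np.array(out); Q=near(W,c[:2],.03,c[2]-.2,c[2]); f=[np.polyfit(out[:,2],out[:,i],1) for i in (0,1)]
    print(cam,len(out),"slope mrad",[round(x[0]*1000,1) for x in f],"xy at tip rel TCP mm",[round((np.polyval(x,c[2]-.137)-c[i])*1000,1) for i,x in enumerate(f)],"zmin rel TCP",round((np.percentile(Q[:,2],0.5)-c[2])*1000,1))
axis("scene");axis("side")
E
python3 tip.py; python3 plan.py .5413 .0138 .302 -22
```

```text
scene 9 slope mrad [np.float64(-2.4), np.float64(-4.0)] xy at tip rel TCP mm [np.float64(-0.9), np.float64(-0.0)] zmin rel TCP -131.5
side 9 slope mrad [np.float64(0.7), np.float64(3.6)] xy at tip rel TCP mm [np.float64(-0.2), np.float64(-0.9)] zmin rel TCP -132.6
t 25.95 pos [ 0.5843 -0.2789  0.3036] yang -22.01 tilt [-0.07  0.02] | shift units [10.211 -5.984  0.072] | turn z -0.01 F [-0.1 -0.4 -0.4] w 0.222
```

>>> send_rows:
  moves: "0.25 -0.1 0 0 0 0;0.45 -0.18 0 0 0 0;0.6 -0.24 0 0 0 0;0.7 -0.28 0 0 0 0;0.7 -0.28 0 0 0 0;0.7 -0.28 0 0 0 0;0.7 -0.28 0 0 0 0;0.7 -0.28 0 0 0 0;0.7 -0.28 0 0 0 0;0.7 -0.28 0 0 0 0;0.7 -0.28 0 0 0 0;0.7 -0.28 0 0 0 0;0.7 -0.28 0 0 0 0;0.7 -0.28 0 0 0 0;0.6 -0.24 0 0 0 0;0.45 -0.18 0 0 0 0;0.25 -0.1 0 0 0 0;0.1 -0.03 0 0 0 0;0 0 0 0 0 0;0 0 0 0 0 0"

```text
time: 27.95
tool_pos: [0.5858, -0.0, 0.3044]
tool_rot: [0.0, 0.829, 0.559, -0.0]
force: [0.3, -1.1, -1.1]
gripper_width: 0.219
gripper_force: 25.0
```

```bash
python3 - <<'E'
from m import *
im,d=eyes.read_camera("scene"); W=cloud("scene",d)
u=np.array([np.cos(np.radians(-22)),np.sin(np.radians(-22))]); v=np.array([-u[1],u[0]])
P=W.reshape(-1,3); P=P[~np.isnan(P[:,0])]; L=np.c_[(P[:,:2]-[.5413,.0138])@u,(P[:,:2]-[.5413,.0138])@v,P[:,2]-.06]
Q=L[(abs(L[:,0])<.064)&(abs(L[:,1])<.028)&(L[:,2]<.04)&(L[:,2]>.018)]
print(np.round(Q[np.argsort(Q[:,0])][::4]*1000)[:, :3].tolist()[:60])
E
python3 tip.py; python3 plan.py .5858 -.0042 .213 -22
```

```text
[[-48.0, -14.0, 19.0], [-45.0, -4.0, 22.0], [-43.0, -7.0, 23.0], [-42.0, -11.0, 22.0], [-40.0, -6.0, 22.0], [-38.0, -7.0, 21.0], [-36.0, -17.0, 24.0], [-35.0, -14.0, 25.0], [-33.0, -8.0, 21.0], [-5.0, -7.0, 20.0], [-2.0, -7.0, 21.0], [-1.0, -1.0, 22.0], [1.0, -3.0, 24.0], [2.0, -8.0, 26.0], [4.0, -12.0, 25.0], [5.0, -7.0, 24.0], [7.0, -11.0, 23.0], [9.0, -13.0, 21.0], [11.0, -6.0, 20.0], [32.0, -9.0, 23.0], [34.0, -11.0, 25.0], [37.0, -2.0, 22.0], [38.0, -5.0, 23.0], [39.0, -11.0, 23.0], [41.0, -14.0, 24.0], [43.0, -8.0, 24.0], [44.0, -2.0, 20.0], [47.0, -10.0, 19.0]]
scene 9 slope mrad [np.float64(-2.4), np.float64(7.8)] xy at tip rel TCP mm [np.float64(-1.1), np.float64(-0.9)] zmin rel TCP -199.0
side 9 slope mrad [np.float64(5.3), np.float64(5.5)] xy at tip rel TCP mm [np.float64(-0.1), np.float64(-1.3)] zmin rel TCP -199.4
t 28.1 pos [0.5858 0.     0.3044] yang -22.08 tilt [-0.   -0.01] | shift units [-0.156  0.065  3.655] | turn z -0.08 F [ 0.3  0.1 -0.5] w 0.222
```

>>> send_rows:
  moves: "0.15 -0.03 0 0 0 0;0.22 -0.02 0 0 0 0;0 0 0.2 0 0 0;0 0 0.4 0 0 0;0 0 0.5 0 0 0;0 0 0.5 0 0 0;0 0 0.5 0 0 0;0 0 0.4 0 0 0;0 0 0.4 0 0 0;0 0 0.3 0 0 0;0 0 0.3 0 0 0;0 0 0.2 0 0 0;0 0 0 0 0 0;0 0 0 0 0 0"

```text
time: 29.5
tool_pos: [0.5883, 0.0099, 0.2121]
tool_rot: [0.0, 0.829, 0.559, 0.0]
force: [-0.7, 0.2, -0.6]
gripper_width: 0.221
gripper_force: 25.0
```

```bash
cat > tf.py <<'E'
from h import *
s=ctrl.observe(); d=np.array(s["tool_pos"])-[.5413,.0138,0]; a=np.radians(-22); u=np.array([np.cos(a),np.sin(a)]); v=np.array([-u[1],u[0]])
print("t",s["time"],"TCP in trough mm",np.round([d[:2]@u*1000,d[:2]@v*1000,(d[2]-.137-.06)*1000],1),"F",np.round(s["force"],1))
E
python3 tf.py
```

```text
t 29.5 TCP in trough mm [45.  14.  15.1] F [-0.7  0.2 -0.6]
```

>>> send_rows:
  moves: "-0.1 -0.2 0 0 0 0;-0.15 -0.3 0 0 0 0;-0.15 -0.3 0 0 0 0;-0.12 -0.28 0 0 0 0;0 -0.25 0 0 0 0;0 -0.25 0 0 0 0;0 -0.25 0 0 0 0;0 -0.25 0 0 0 0;0 -0.25 0 0 0 0;0 -0.25 0 0 0 0;0 -0.25 0 0 0 0;0 -0.25 0 0 0 0;0 -0.2 0 0 0 0;0 -0.2 0 0 0 0;0 0 0 0 0 0"

```text
time: 31.0
tool_pos: [0.502, 0.0307, 0.2119]
tool_rot: [-0.0, 0.829, 0.559, 0.0]
force: [0.5, -1.2, -0.6]
gripper_width: 0.225
gripper_force: 25.0
```

```bash
python3 tf.py; python3 tip.py
```

```text
t 31.0 TCP in trough mm [-42.8   1.   14.9] F [ 0.5 -1.2 -0.6]
scene 10 slope mrad [np.float64(76.5), np.float64(108.1)] xy at tip rel TCP mm [np.float64(-12.5), np.float64(-9.2)] zmin rel TCP -146.9
side 8 slope mrad [np.float64(-84.6), np.float64(-290.3)] xy at tip rel TCP mm [np.float64(8.2), np.float64(30.6)] zmin rel TCP -112.7
```

>>> send_rows:
  moves: "-0.04 0.15 0 0 0 0;0 0.25 0 0 0 0;0 0.25 0 0 0 0;0 0.25 0 0 0 0;0 0.25 0 0 0 0;0 0.25 0 0 0 0;0 0.25 0 0 0 0;0 0.25 0 0 0 0;0 0.25 0 0 0 0;0 0.25 0 0 0 0;0 0.25 0 0 0 0;0 0.25 0 0 0 0;0 0.2 0 0 0 0;0 0.2 0 0 0 0;0 0 0 0 0 0;0 0 0 0 0 0"

```text
time: 32.7
tool_pos: [0.5786, -0.0015, 0.2118]
tool_rot: [-0.0, 0.829, 0.559, -0.0]
force: [-0.4, 0.4, -0.5]
gripper_width: 0.222
gripper_force: 25.0
```

```bash
python3 tf.py
```

```text
t 32.7 TCP in trough mm [40.3 -0.2 14.8] F [-0.4  0.4 -0.5]
```

>>> send_rows:
  moves: "0 -0.08 -0.1 0 0 0;0 0 -0.2 0 0 0;0 0 -0.3 0 0 0;0 0 -0.4 0 0 0;0 0 -0.5 0 0 0;0 0 -0.5 0 0 0;0 0 -0.5 0 0 0;0 0 -0.5 0 0 0;0 0 -0.4 0 0 0;0 0 -0.2 0 0 0;0 0 -0.1 0 0 0;0 0 0 0 0 0;0 0 0 0 0 0"

```text
time: 34.0
tool_pos: [0.5766, -0.0006, 0.3039]
tool_rot: [-0.0, 0.829, 0.559, -0.0]
force: [-0.1, -0.3, -0.8]
gripper_width: 0.223
gripper_force: 25.0
```

```bash
python3 - <<'E'
from m import *
im,d=eyes.read_camera("scene"); save("s5.png",cv2.resize(im[150:270,250:430],None,fx=4,fy=4,interpolation=cv2.INTER_CUBIC)); W=cloud("scene",d); P=near(W,(.542,.0135),.075,.13,.141); print("rim",rect(P))
E
python3 tip.py;  python3 plan.py .5845 -.2791 .303 -22
```

```text
rim (array([540.6,  14.6]), array([ 68.6, 138.7]), 68.0, 347)
scene 9 slope mrad [np.float64(-9.1), np.float64(-1.6)] xy at tip rel TCP mm [np.float64(-0.7), np.float64(-0.0)] zmin rel TCP -195.2
side 9 slope mrad [np.float64(1.5), np.float64(-1.2)] xy at tip rel TCP mm [np.float64(-0.6), np.float64(-0.3)] zmin rel TCP -198.7
t 34.15 pos [ 0.5766 -0.0007  0.3039] yang -22.02 tilt [-0.04 -0.01] | shift units [-10.207   4.467   0.039] | turn z -0.02 F [-0.1  0.3 -0.5] w 0.224
```

View pics/s5.png

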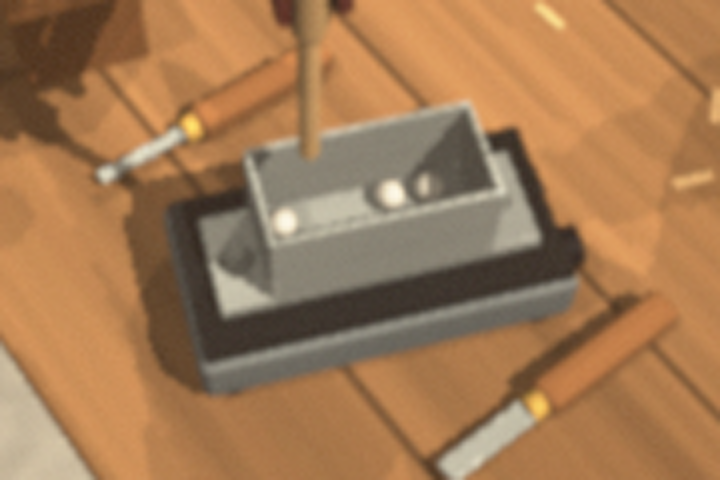

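The trough sits on the base with the stick above it. Three balls show, at (285,220), (392,192) and (430,183), and the other two are hidden behind the near wall. The stick is still straight in the grip, so I go back to the block.

>>> send_rows:
  moves: "-0.25 0.11 0 0 0 0;-0.45 0.2 0 0 0 0;-0.6 0.26 0 0 0 0;-0.7 0.31 0 0 0 0;-0.7 0.31 0 0 0 0;-0.7 0.31 0 0 0 0;-0.7 0.31 0 0 0 0;-0.7 0.31 0 0 0 0;-0.7 0.31 0 0 0 0;-0.7 0.31 0 0 0 0;-0.7 0.31 0 0 0 0;-0.7 0.31 0 0 0 0;-0.7 0.3 0 0 0 0;-0.7 0.3 0 0 0 0;-0.6 0.26 0 0 0 0;-0.45 0.2 0 0 0 0;-0.2 0.09 0 0 0 0;0 0 0 0 0 0;0 0 0 0 0 0;0 0 0 0 0 0"

```text
time: 36.15
tool_pos: [0.5856, -0.2795, 0.3044]
tool_rot: [-0.0, 0.829, 0.56, 0.0]
force: [-0.6, -0.2, -0.8]
gripper_width: 0.22
gripper_force: 25.0
```

```bash
python3 tip.py;  python3 plan.py .5845 -.2791 .216 -22
```

```text
scene 9 slope mrad [np.float64(1.1), np.float64(-3.1)] xy at tip rel TCP mm [np.float64(-0.9), np.float64(-0.1)] zmin rel TCP -132.2
side 9 slope mrad [np.float64(-0.5), np.float64(3.1)] xy at tip rel TCP mm [np.float64(-0.1), np.float64(-0.9)] zmin rel TCP -132.3
t 36.25 pos [ 0.5856 -0.2796  0.3044] yang -21.94 tilt [0.01 0.02] | shift units [ 2.000e-03 -4.900e-02  3.537e+00] | turn z 0.06 F [-0.2 -0.  -1.1] w 0.227
```

>>> send_rows:
  moves: "0.02 -0.04 0.3 0 0 0;0 0 0.5 0 0 0;0 0 0.6 0 0 0;0 0 0.6 0 0 0;0 0 0.6 0 0 0;0 0 0.5 0 0 0;0 0 0.3 0 0 0;0 0 0.1 0 0 0;0 0 0 0 0 0;0 0 0 0 0 0;0 0 0 0 0 0"

```text
time: 37.35
tool_pos: [0.5849, -0.2799, 0.2176]
tool_rot: [0.0, 0.829, 0.559, 0.0]
force: [-0.3, 0.3, -0.4]
gripper_width: 0.217
gripper_force: 25.0
```

```bash
python3 plan.py .585 -.2788 .1525 -22
```

```text
t 37.35 pos [ 0.5849 -0.2799  0.2176] yang -22.02 tilt [ 0.06 -0.02] | shift units [ 0.042 -0.014  2.603] | turn z -0.02 F [-0.3  0.3 -0.4] w 0.217
```

>>> send_rows:
  moves: "0.035 -0.01 0.1 0 0 0;0 0 0.1 0 0 0;0 0 0.1 0 0 0;0 0 0.1 0 0 0;0 0 0.1 0 0 0;0 0 0.1 0 0 0;0 0 0 0 0 0"

```text
time: 38.05
tool_pos: [0.5845, -0.2787, 0.2014]
tool_rot: [-0.0, 0.829, 0.559, -0.0]
force: [-0.4, -0.7, -1.0]
gripper_width: 0.219
gripper_force: 25.0
```

>>> send_rows:
  moves: "0 0 0.2 0 0 0;0 0 0.25 0 0 0;0 0 0.25 0 0 0;0 0 0.25 0 0 0;0 0 0.25 0 0 0;0 0 0.25 0 0 0;0 0 0.2 0 0 0;0 0 0.15 0 0 0;0 0 0.1 0 0 0;0 0 0 0 0 0;0 0 0 0 0 0"

```text
time: 39.15
tool_pos: [0.5848, -0.2788, 0.1546]
tool_rot: [0.0, 0.829, 0.559, 0.0]
force: [-0.6, 0.3, 0.0]
gripper_width: 0.22
gripper_force: 25.0
```

>>> send_rows:
  moves: "0 0 0.05 0 0 0;0 0 0.04 0 0 0;0 0 0 0 0 0"

```text
time: 39.45
tool_pos: [0.5847, -0.2787, 0.1521]
tool_rot: [-0.0, 0.829, 0.559, 0.0]
force: [-0.1, 0.6, 0.2]
gripper_width: 0.221
gripper_force: 25.0
```

>>> send_rows:
  moves: "0 0 0 0 0 0;0 0 0 0 0 0;0 0 0 0 0 0;0 0 0 0 0 0;0 0 0 0 0 0;0 0 0 0 0 0;0 0 0 0 0 0;0 0 0 0 0 0;0 0 0 0 0 0"
  hand: 1

```text
time: 40.35
tool_pos: [0.5847, -0.2787, 0.1521]
tool_rot: [-0.0, 0.829, 0.559, 0.0]
force: [0.2, -0.3, 0.2]
gripper_width: 0.983
gripper_force: 0.0
```

>>> send_rows:
  moves: "0 0 -0.2 0 0 0;0 0 -0.5 0 0 0;0 0 -0.8 0 0 0;0 0 -1 0 0 0;0 0 -1 0 0 0;0 0 -1 0 0 0;0 0 -1 0 0 0;0 0 -0.5 0 0 0;-0.5 0 0 0 0 0;-0.7 0 0 0 0 0;-0.4 0 0 0 0 0;0 0 0 0 0 0;0 0 0 0 0 0"

```text
time: 41.65
tool_pos: [0.5691, -0.3163, 0.3012]
tool_rot: [-0.001, 0.829, 0.559, -0.0]
force: [0.7, 1.5, -0.3]
gripper_width: 1.002
gripper_force: 0.0
```

Run:
```python
from m import *
s=ctrl.observe(); print(s["time"],np.round(s["tool_pos"],3),s["gripper_width"])
p=eyes.camera_params("wrist"); im,d=eyes.read_camera("wrist"); W=cloud("wrist",d,p)
for a,b in [(.12,.15),(.15,.18),(.18,.198),(.198,.215)]:
    Q=near(W,(.584,-.28),.03,a,b); print(a,rect(Q) if len(Q)>3 else len(Q), np.round(np.median(Q,0),4))
im,d=eyes.read_camera("side"); W=cloud("side",d); P=near(W,(.542,.0135),.08,.125,.141); print("rim",rect(P)); Q=near(W,(.584,-.28),.02,.1,.23); print("stick top z",np.percentile(Q[:,2],[95,99,100]))
save("fin.png",im[60:360,180:560])
```

```text
41.65 [ 0.569 -0.316  0.301] 1.0018480935115524
0.12 (array([ 586.1, -271. ]), array([ 4.8, 17.1]), 78.1, 15) [ 0.5872 -0.2698  0.1421]
0.15 (array([ 586.5, -270.8]), array([ 4.2, 15.7]), 76.2, 34) [ 0.5877 -0.2696  0.1664]
0.18 (array([ 585.1, -278.1]), array([18.1, 19.4]), 32.7, 49) [ 0.5874 -0.2713  0.1966]
0.198 (array([ 584.5, -278.3]), array([18.5, 18.7]), 67.8, 474) [ 0.5848 -0.2781  0.2029]
rim (array([542. ,  12.9]), array([ 73.4, 138.8]), 68.1, 617)
stick top z [0.20535079 0.20681653 0.20747593]
```

View pics/fin.png

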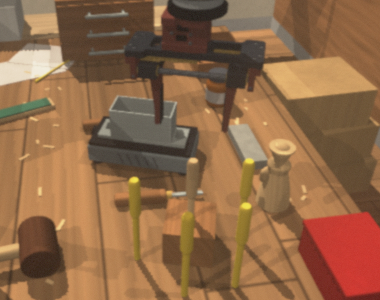

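The stick stands upright in the block at (192,180), at the same height as at the start. The trough is seated at (143,125), and nothing else has moved.

```bash
python3 -c "
from station import ctrl
print(ctrl.job_done())"
```

```text
the job is handed in; nothing more can be done
None
```

I handed the job in at about 42 s: the trough is seated on its pegs, the balls were stirred from the thick-peg end to the thin-peg end and back, and the stick stands fully down in its block. In the last close look three of the five balls were visible in the trough and the near wall hid the other two, with none seen outside.

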